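# Draw the rolling pin out from under the half lid

### The arm

A 6-joint arm with a two-finger parallel gripper is mounted at the origin on the work surface. World frame = base frame: x ahead of the robot, y to its left, z up, the work surface at z = 0. Lengths are in mm, angles in rad, forces in N, time in s.
With the tool pointing down it reaches from about 300 to 775 mm from the base axis. Payload 14.6 kg.
Tool frame: the origin (TCP) lies on the front face of the gripper's body, between the roots of the fingers; the fingertips stand 97 mm ahead of it and the grasp point (between the pads) lies 78 mm ahead of it; z points along the fingers, y is the direction in which the jaws open and shut (so a half turn about z gives the same grasp; the last joint's range is limited). The gripper opens to 94 mm and grips with 3 to 60 N. Pads are 16 mm wide; open, the fingers measure 119 mm over their backs; the gripper's body (75 mm by 177 mm) begins 78 mm behind the grasp point.
Start: joints at [-1.355, 0.3, 1.521, -0, 1.321, -0.067], TCP at [153.468, -528.145, 302.646] pointing down, gripper open.
Joint ranges: [-3.03, 3.03], [-0.79, 2.21], [0.23, 2.52], [-1.04, 4.18], [0, 3.07], [-2.55, 2.55]. Speed limits (rad/s): [2.22, 2.22, 2.57, 3.14, 3.14, 3.14].

### API

Orientations are given as [roll, pitch, yaw] about the fixed x, y, z axes, in that order (R = Rz(yaw) Ry(pitch) Rx(roll)).
In Python, from cell import manip, eyes, finder gives the robot as it stands.
- The arm moves only by the tool drive_tool, never from a script. Its argument "rows" is a list of rows, each an object with "offset": the shift along the tool's x, y, z in mm, a list of three; "spin": the turn about the tool's z in degrees; "jaw": the finger opening in mm, from 0 to 94. In form: [{"offset": [dx, dy, dz], "spin": spin, "jaw": jaw}, ...]. A call has 1 to 20 rows; each row shifts and turns the commanded pose from where the row before left it, along the tool's axes as they then stand; what a row does not reach is not made up. A row lasts 1/10 s, in which the tool goes at most 50 mm and 8.59 degrees, less where a joint would pass 70% of its speed; a pose out of reach is approached as far as the arm can. A call is refused whole if a number of a shift passes 50 or a number of a turn 8.59, either way. A call with a gripper value outside its range is refused whole. The fingers move at their own pace and stop on an object; "force" is the grip in N (left out, the last holds). Time passes only in rows, so rows that do not move let the fingers close. It gives the time, the measured TCP pose, the force and the opening at its end, in the units of the state.
- manip.read_state(): the state, without advancing time (a new reading comes with each control period).
- eyes.camera(name): name is "scene" or "top"; returns a dict with "color" (420x560x3 uint8, blue, green, red), "depth" (420x560 float32, mm along the optical axis (not along the pixel's ray), 0 where there is no reading), "vfov" (degrees; the focal length in pixels is half the picture's height over the tangent of half this angle, whatever the lens; pixels are square), "cx", "cy" (the principal point, pixels), "rvec" (rotation vector, rad) and "tvec" (3), from world to camera coordinates, as OpenCV has them. Camera axes: x right, y down, z forward; pixel columns grow to the right and rows downward; lengths in mm; the calibration is good to about 2 mm. A picture is of the moment at which its call begins.
- manip.sign_off(): hands the job in, once; it reports no verdict.
Trained networks look in the newest picture that a camera, given by its name, has taken for a name from the list of things; names that differ only in an ending like _2 or _b are one class to them, and where a whole thing is asked for, a point or a joint stands for the part that bears it (a point fixed in the world has none). Each returns a list of dicts, best first, with "p" (0 to 1); they miss things now and then, are a little off and sometimes report something else, mostly with a low value. They report only what shows in the picture. A call takes as long as a camera call.
- finder.find_in(camera, target): "uv" ([column, row] in pixels, amid what is visible of it).
The state is a dict: "clock": time; "joints": joint angles; "qd": joint speeds; "effort": joint torques, N m; "eef_pos": TCP position; "eef_rot": TCP orientation; "wrist_force": force on the tool from outside, world axes, zero at the start; "moment": the same for the moment, N m; "finger_gap": finger opening in mm.
Only numpy, scipy, OpenCV 4.12 (cv2) and the standard library are available. Lean on these libraries where they do the work, as an engineer would, in place of code of your own. Each camera call takes 0.05 s, during which the arm holds its last target. There are 200 camera calls.

### The job

Fold the hinged flap of the steel pan's clear lid right back, then tilt the rolling pin and draw it out diagonally through the half-open end, easing it past lid and rim without forcing it. Finish holding the pin still in the gripper, the whole of it at least 50 mm above the pan's rim and touching nothing else, with the flap still folded back; leave the brush in the pan and the flour dredger, scraper and bowl where they are.

Things in the scene. Friction and masses are not known exactly. Their poses are not given: they have to be found in the camera images.
- pan: Steel pan fast on the bench, 325 (x) by 530 (y) by 100 mm high over its flat rim, which is 15 mm wide. Inside 295 by 500 mm; floor 4 mm above the bench. Origin: centre of its underside, z up, y along its length. A clear lid 4 mm thick lies on the rim: its half over -y is clipped down for good and ends at y = -16 mm; the half over +y is the hinged flap.
- pan_mouth (a point): Centre of the opening that the flap covers, at rim height (100 mm above the bench), 117.5 mm to +y of the pan's centre. With the flap back the opening runs from y = -15 to +250 mm of the pan and over its full inside width. The space under the fixed half of the lid is 96 mm high.
- flap (a joint): Angle of the clear flap (321 by 270 mm, 4 mm thick, 0.3 kg): 0 shut on the rim, 1.57 upright, stop at 2.9, folded back over the fixed half. Turns about the pan's x, the +y edge going up. Slow damped hinge, no spring: let go before upright it falls shut, after upright it falls back to the stop by itself in about 2 s.
- flap_handle (a point): Middle of the red round bar handle on the flap: bar 10 mm thick, 90 mm long, parallel to the pan's x (the hinge), its axis 30 mm above the flap's top face (32 mm above the hinge axis when shut), 235 mm from the hinge and 35 mm in from the flap's free edge.
- flap_hinge (a point): Point on the hinge axis at the middle of its length (the axis runs along the pan's x, 15 mm to -y of the pan's centre, 102 mm above the bench).
- pin_center (a point): Centre of the rolling pin: a plain straight beech dowel, 38 mm diameter, 380 mm long, about 0.3 kg, lying on the pan's floor roughly along the pan's y, about half of it under the fixed half of the lid. Axes: y along the pin towards the open end.
- pin_open_end (a point): Centre of the pin's end face at the open (+y) end, 190 mm from its centre.
- pin_lid_end (a point): Centre of the pin's other end face, the one under the fixed half of the lid, 190 mm from its centre.
- pin: The rolling pin as a whole; origin on its surface half-way along (19 mm off its axis, underneath at the start).
- brush: Flat pastry brush, 180 mm long, 30 mm wide, 15 mm thick, lying on the pan's floor by the -x wall along the pan's y; stays in the pan. Origin underneath its middle.
- dredger: Aluminium flour dredger (shaker) with a handle, 72 mm diameter, 106 mm high, standing on the bench. Origin at the centre of its base.
- scraper: Bench scraper with dark wooden grip, 150 by 120 mm, 24 mm high, lying on the bench. Origin underneath its blade.
- bowl: White bowl, 130 mm across, 55 mm high, on the bench. Origin at the centre of its base.

How it is judged:
By the outcome, as a careful person would: the job done as asked, in the order asked, and still so for the second after the job is handed in, while the arm keeps its last pose, push and grip.
It also fails if it takes over 72 s, if anything falls off the work surface, if the arm or the gripper's body presses on something with over 40 N, if the wrist force passes 120 N, or if a joint passes its speed limit or range.

## Working session

There is one attempt and no reset: what is moved stays moved. The work goes in short steps, Python scripts to look and compute and a tool call to move; the robot and the scene stay as the last step left them, time stands still between calls to the robot, and variables do not carry over. Pictures are saved under pics/ and viewed, about 8 in all and at most 12, crops included, and the job is handed in when it is done.

Besides the shell and the picture viewer there is one more tool, called in YAML: its name, and indented under it one key for each argument. drive_tool: Moves the arm, as the interface text tells. Its arguments: {"type":"object","properties":{"rows":{"type":"array","items":{"type":"object","properties":{"offset":{"type":"array","items":{"type":"number"}},"spin":{"type":"number"},"jaw":{"type":"number"}}}},"force":{"type":"number"}},"required":["rows"]}

```bash
mkdir -p pics; cat > h.py <<'E'
import numpy as np, cv2
from cell import manip, eyes, finder
def K(c):
    f=c["color"].shape[0]/2/np.tan(np.radians(c["vfov"])/2); return f
def world(c,u,v,z=None,win=1):
    f=K(c); R=cv2.Rodrigues(np.array(c["rvec"],float))[0]; t=np.array(c["tvec"],float).ravel()
    ray=np.array([(u-c["cx"])/f,(v-c["cy"])/f,1.])
    o=-R.T@t; d=R.T@ray
    if z is not None: return o+d*(z-o[2])/d[2]
    p=c["depth"][int(v)-win:int(v)+win+1,int(u)-win:int(u)+win+1]; p=p[p>0]
    return o+d*np.median(p) if p.size else None
def proj(c,P):
    f=K(c); R=cv2.Rodrigues(np.array(c["rvec"],float))[0]; q=R@np.array(P,float)+np.array(c["tvec"],float).ravel()
    return [c["cx"]+f*q[0]/q[2], c["cy"]+f*q[1]/q[2]]
E
python3 - <<'E'
from h import *
np.set_printoptions(precision=1,suppress=True)
im=[]
for n in("scene","top"):
    c=eyes.camera(n); im.append(c["color"]); cv2.imwrite(f"pics/a_{n}.png",c["color"])
    R=cv2.Rodrigues(np.array(c["rvec"],float))[0]; print(n,c["vfov"],c["cx"],c["cy"],-R.T@np.array(c["tvec"]).ravel())
    for t in["pan","pan_mouth","flap","flap_handle","flap_hinge","pin_center","pin_open_end","pin_lid_end","pin","brush","dredger","scraper","bowl"]:
        r=finder.find_in(n,t)
        for d in r[:2]: print(t,np.array(d["uv"]),round(d["p"],2),world(c,*d["uv"]))
s=manip.read_state();print(s["clock"],s["eef_pos"],s["eef_rot"])
E
```

```text
scene 56.393372491666945 277.29503815339683 210.95511062358784 [ 846.9 -449.3  960.9]
pan [257.8 276.9] 0.95 [553.5 -58.3 103.4]
pan_mouth [253.9 276.6] 0.93 [545.5 -63.5 105.2]
flap [293.3 235.5] 0.7 [565.4  97.2 103.2]
flap_handle [296.4 239. ] 0.69 [579.   90.1 105.6]
flap_handle [257.9 277.1] 0.29 [554.8 -59.6 105.5]
flap_hinge [296.7 233.4] 0.7 [569.9 107.8 103.6]
pin_open_end [358.3 186.7] 0.56 [619.5 436.7  13.6]
brush [337.  150.5] 0.16 [482.8 557.9  14. ]
dredger [289.6 158.1] 0.76 [388.7 381.   72.1]
scraper [335.1 151.3] 0.68 [478.3 552.   12.6]
bowl [355.9 187.4] 0.78 [613.3 432.5  10.5]
top 50.250410692043 280.439729149909 208.58796174630754 [ 344.9  123.4 1261.5]
pan [337.9 204.2] 0.9 [533.  -17.7 102.9]
pan_mouth [337.4 201.4] 0.7 [540.6 -16.7 101.9]
flap [289.2 196.6] 0.71 [553.8 109.7 103.4]
flap_handle [292.3 194.9] 0.91 [558.2 101.5 103.5]
flap_handle [181.8 172.3] 0.33 [644.  417.3   5.4]
flap_hinge [287.8 192.2] 0.91 [565.6 113.3 103. ]
pin_open_end [126.6 230.4] 0.43 [475.8 565.3  14.3]
dredger [177.5 266.7] 0.9 [372.1 397.5 105.4]
scraper [125.8 230.6] 0.98 [475.2 567.4  14.6]
bowl [184.2 172.1] 0.91 [644.6 410.4   5.4]
1.4 [ 153.5 -528.2  302.7] [ 3.1 -0.   0.3]
```

View pics/a_top.png

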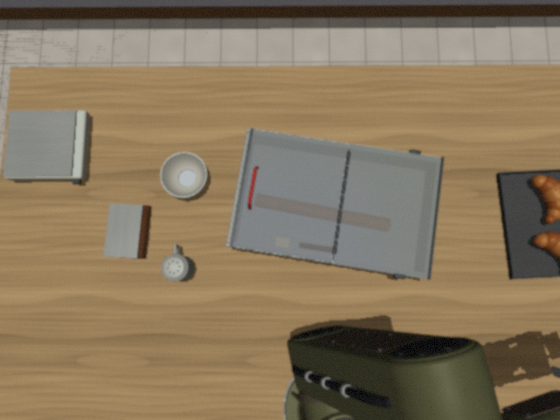

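View pics/a_scene.png

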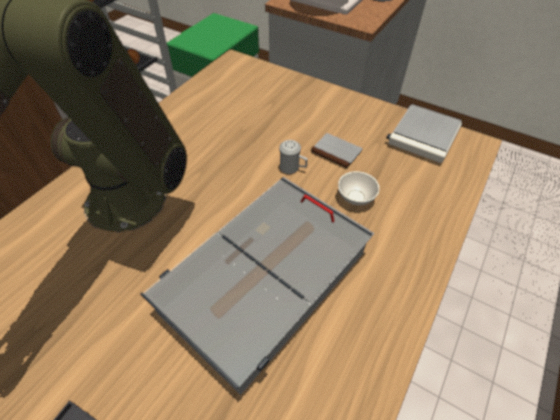

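The top view shows the pan with corners near (250,130), (441,157), (430,278) and (230,247). The red handle is at (253,187), the hinge line runs (348,152)–(334,252), and the pin shows through the lid from (257,200) to (390,225). The finder confuses several points, such as flap_handle, so I'll segment those myself.

```bash
python3 - <<'E'
from h import *
np.set_printoptions(precision=1,suppress=True)
C={n:eyes.camera(n) for n in("scene","top")}
for n,c in C.items():
    b,g,r=[c["color"][...,i].astype(int) for i in range(3)]
    m=(r-g>60)&(r-b>50)
    if n=="top": m[:,:220]=0;m[:,300:]=0
    else: m[:180]=0; m[230:]=0; m[:,:290]=0;m[:,345:]=0
    v,u=np.nonzero(m); print(n,"red",len(u))
    P=np.array([world(c,a,d,134)[:2] for a,d in zip(u,v)]); 
    (cx,cy),(w,h),a=cv2.minAreaRect(P.astype(np.float32)); print("handle rect",cx,cy,w,h,a,P.mean(0))
    hsv=cv2.cvtColor(c["color"],cv2.COLOR_BGR2HSV)
    # pin under lid
    m=((r-b)>14)
    k=np.zeros(m.shape,np.uint8)
    poly={"top":[[255,185],[400,205],[395,238],[345,230],[250,212]],"scene":[[205,300],[300,215],[325,225],[300,265],[225,325]]}[n]
    cv2.fillPoly(k,[np.array(poly)],1)
    v,u=np.nonzero(m&(k>0)); P=np.array([world(c,a,d,26)[:2] for a,d in zip(u,v)],np.float32)
    (cx,cy),(w,h),a=cv2.minAreaRect(P);print("pin",cx,cy,w,h,a,P.mean(0),np.linalg.eigh(np.cov(P.T))[1][:,1])
cor=[(250,130),(441,157),(430,278),(230,247)]
Q=np.array([world(C["top"],*p,100)[:2] for p in cor]);print(Q,Q.mean(0),[np.linalg.norm(Q[i]-Q[i-1]) for i in range(4)])
cor=[(284,181),(371,235),(240,389),(146,295)]
Q=np.array([world(C["scene"],*p,100)[:2] for p in cor]);print(Q,Q.mean(0),[np.linalg.norm(Q[i]-Q[i-1]) for i in range(4)])
for p in [(348,152),(334,252)]: print(world(C["top"],*p,102))
z=C["top"]["color"][110:300,215:460]; cv2.imwrite("pics/b.png",cv2.resize(z,None,fx=3.2,fy=3.2,interpolation=cv2.INTER_CUBIC))
E
```

```text
scene red 130
handle rect 587.6853637695312 203.39984130859375 23.103546142578125 116.2723159790039 72.97086334228516 [584.3 204.9]
pin 526.9091796875 22.632171630859375 389.52923583984375 45.21916198730469 78.9573745727539 [524.1   5.6] [0.2 1. ]
top red 107
handle rect 578.2413330078125 205.63247680664062 7.338425636291504 98.37942504882812 80.54407501220703 [578.7 205.6]
pin 508.65313720703125 -79.86495208740234 173.47885131835938 20.407066345214844 75.27167510986328 [ 493.  -137.2] [0.2 1. ]
[[ 737.4  214.3]
 [ 659.5 -295.2]
 [ 341.3 -248.8]
 [ 422.4  264. ]] [540.2 -16.4] [np.float64(318.9188978162962), np.float64(515.3396103496736), np.float64(321.58293265661496), np.float64(519.1899417210701)]
[[ 439.3  259.5]
 [ 742.3  210.7]
 [ 665.4 -295.8]
 [ 350.1 -239.2]] [549.3 -16.2] [np.float64(506.628139431209), np.float64(306.8590946064062), np.float64(512.3481492390564), np.float64(320.3292661414835)]
[674.1 -47.9 102. ]
[408.3  -4.9 102. ]
```

View pics/b.png

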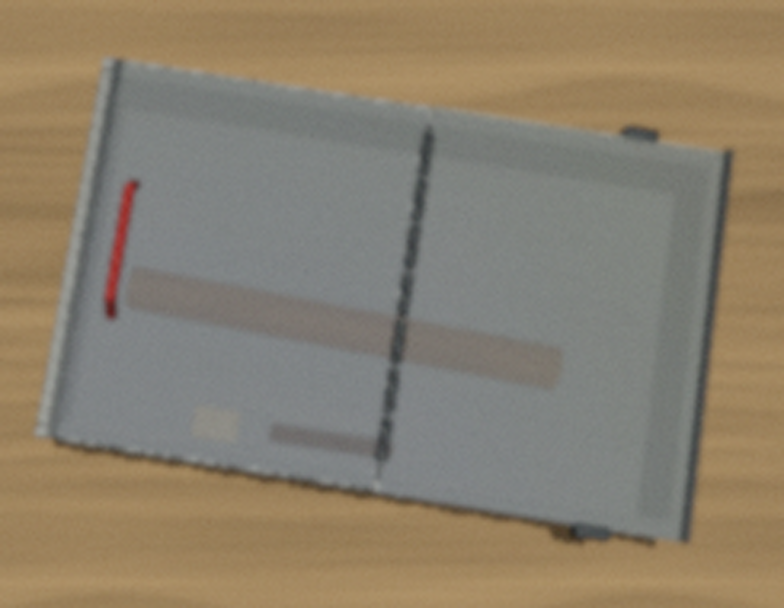

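The crop confirms the layout: red bar at crop (121,248), pin from crop (130,290) to (560,367), hinge line crop (428,130)–(383,455), brush by the −x wall. The pan's +y points to world +y.

```bash
python3 - <<'E'
from h import *
np.set_printoptions(precision=2,suppress=True)
c=eyes.camera("top")
f=lambda p:(p[0]/3.2+215-.34,p[1]/3.2+110-.34)
a,b=[world(c,*f(p),24) for p in((130,290),(560,367))]
d=a-b;print("pin",a,b,np.linalg.norm(d),np.degrees(np.arctan2(d[1],d[0])),(a+b)/2)
Q=[world(c,*f(p),100) for p in((108,60),(730,152),(687,541),(42,436))]
print(np.array(Q),np.mean(Q,0)); d=Q[0]-Q[1]+Q[3]-Q[2];th=np.arctan2(d[1],d[0]);print(np.degrees(th))
h=np.array([578,204,134.]);ctr=np.mean(Q,0)
print("handle pan-frame y",(h-ctr)[0]*np.cos(th)+(h-ctr)[1]*np.sin(th),"x",(h-ctr)[0]*np.sin(th)-(h-ctr)[1]*np.cos(th))
s=manip.read_state();yaw=s["eef_rot"][2];print(s["eef_rot"])
# travel after spin to yaw=th-90deg
y=th-np.pi/2;dx,dy=h[:2]-np.array(s["eef_pos"][:2])
print("spin",np.degrees(yaw-y),"tool dx,dy",dx*np.cos(y)+dy*np.sin(y),dx*np.sin(y)-dy*np.cos(y))
E
```

```text
pin [558.06 203.95  24.  ] [ 488.51 -169.48   24.  ] 379.8506817064099 79.44913544808661 [523.28  17.24  24.  ]
[[ 741.92  218.58  100.  ]
 [ 659.03 -299.87  100.  ]
 [ 339.45 -247.08  100.  ]
 [ 425.26  269.75  100.  ]] [541.41 -14.65 100.  ]
80.74519059296091
handle pan-frame y 221.69083103501586 x 0.9451073089352491
[3.14 0.   0.28]
spin 25.46030508984546 tool dx,dy 301.2520084736467 -790.9046540744181
```

drive_tool:
  rows:
    - {"offset": [0,0,0],"spin": 8.5,"jaw": 50}
    - {"offset": [0,0,0],"spin": 8.5,"jaw": 50}
    - {"offset": [0,0,0],"spin": 8.4,"jaw": 50}
    - {"offset": [15,-39.5,0],"spin": 0,"jaw": 50}
    - {"offset": [15,-39.5,0],"spin": 0,"jaw": 50}
    - {"offset": [15,-39.5,0],"spin": 0,"jaw": 50}
    - {"offset": [15,-39.5,0],"spin": 0,"jaw": 50}
    - {"offset": [15,-39.5,0],"spin": 0,"jaw": 50}
    - {"offset": [15,-39.5,0],"spin": 0,"jaw": 50}
    - {"offset": [15,-39.5,0],"spin": 0,"jaw": 50}
    - {"offset": [15,-39.5,0],"spin": 0,"jaw": 50}
    - {"offset": [15,-39.5,0],"spin": 0,"jaw": 50}
    - {"offset": [15,-39.5,0],"spin": 0,"jaw": 50}
    - {"offset": [15,-39.5,0],"spin": 0,"jaw": 50}
    - {"offset": [15,-39.5,0],"spin": 0,"jaw": 50}
    - {"offset": [15,-39.5,0],"spin": 0,"jaw": 50}
    - {"offset": [15,-39.5,0],"spin": 0,"jaw": 50}
    - {"offset": [15,-39.5,0],"spin": 0,"jaw": 50}
    - {"offset": [15,-39.5,0],"spin": 0,"jaw": 50}
    - {"offset": [15,-39.5,0],"spin": 0,"jaw": 50}

```text
clock: 3.55
eef_pos: [513.1, 95.8, 302.7]
eef_rot: [-3.142, -0.0, -0.16]
wrist_force: [-0.0, -0.6, 0.1]
finger_gap: 50.0
```

drive_tool:
  rows:
    - {"offset": [15.5,-38.7,0],"spin": 0,"jaw": 50}
    - {"offset": [15.5,-38.7,0],"spin": 0,"jaw": 50}
    - {"offset": [15.5,-38.7,0],"spin": 0,"jaw": 50}
    - {"offset": [0,0,22],"spin": 0,"jaw": 50}
    - {"offset": [0,0,22],"spin": 0,"jaw": 50}
    - {"offset": [0,0,22],"spin": 0,"jaw": 50}
    - {"offset": [0,0,12],"spin": 0,"jaw": 50}
    - {"offset": [0,0,10],"spin": 0,"jaw": 50}
    - {"offset": [0,0,0],"spin": 0,"jaw": 40}

```text
clock: 4.45
eef_pos: [576.8, 201.0, 213.8]
eef_rot: [3.141, 0.001, -0.161]
wrist_force: [0.4, 0.5, -0.3]
finger_gap: 44.9
```

```bash
python3 - <<'E'
from h import *
c=eyes.camera("scene");o=[cv2.resize(c["color"][140:300,220:400],(800,711))[:590]]
cv2.imwrite("pics/c.png",o[0])
E
```

```text
(no output)
```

View pics/c.png

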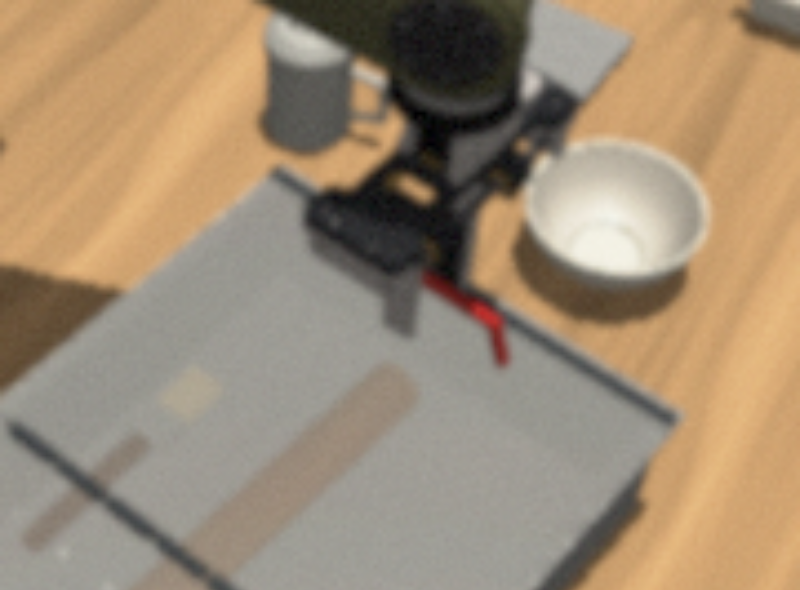

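The bar (crop (425,280)–(490,320)) lies between the fingers: the near finger at crop (402,300) is on this side and the other is beyond it. I'll close gently.

drive_tool:
  rows:
    - {"offset": [0,0,0],"spin": 0,"jaw": 25}
    - {"offset": [0,0,0],"spin": 0,"jaw": 15}
    - {"offset": [0,0,0],"spin": 0,"jaw": 10}
    - {"offset": [0,0,0],"spin": 0,"jaw": 6}
    - {"offset": [0,0,0],"spin": 0,"jaw": 6}
    - {"offset": [0,0,0],"spin": 0,"jaw": 6}
  force: 8

```text
clock: 5.1
eef_pos: [577.3, 203.1, 215.7]
eef_rot: [-3.137, -0.002, -0.16]
wrist_force: [3.0, 14.8, 0.0]
finger_gap: 15.0
```

drive_tool:
  rows:
    - {"offset": [0,-2,0],"spin": 0,"jaw": 6}
    - {"offset": [0,-1,0],"spin": 0,"jaw": 6}
    - {"offset": [0,0,0],"spin": 0,"jaw": 6}
    - {"offset": [0,0,0],"spin": 0,"jaw": 6}

```text
clock: 5.5
eef_pos: [577.8, 205.9, 215.6]
eef_rot: [-3.138, -0.002, -0.16]
wrist_force: [3.4, 13.1, -0.5]
finger_gap: 9.4
```

drive_tool:
  rows:
    - {"offset": [0,1.7,-20.4],"spin": 0,"jaw": 6}
    - {"offset": [0,5.4,-19.9],"spin": 0,"jaw": 6}
    - {"offset": [0,7.2,-19.4],"spin": 0,"jaw": 6}
    - {"offset": [0,8.8,-18.7],"spin": 0,"jaw": 6}
    - {"offset": [0,10.4,-17.9],"spin": 0,"jaw": 6}
    - {"offset": [0,12,-16.9],"spin": 0,"jaw": 6}
    - {"offset": [0,13.4,-15.8],"spin": 0,"jaw": 6}
    - {"offset": [0,14.7,-14.6],"spin": 0,"jaw": 6}
    - {"offset": [0,15.8,-13.2],"spin": 0,"jaw": 6}
    - {"offset": [0,0,0],"spin": 0,"jaw": 6}
  force: 12

```text
clock: 6.5
eef_pos: [562.9, 115.6, 374.9]
eef_rot: [-3.138, -0.004, -0.161]
wrist_force: [-2.5, 10.9, 10.6]
finger_gap: 9.7
```

```bash
python3 - <<'E'
from h import *
c=eyes.camera("scene")
cv2.imwrite("pics/d.png",cv2.resize(c["color"][60:400,120:420],(520,589)))
E
```

```text
(no output)
```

View pics/d.png

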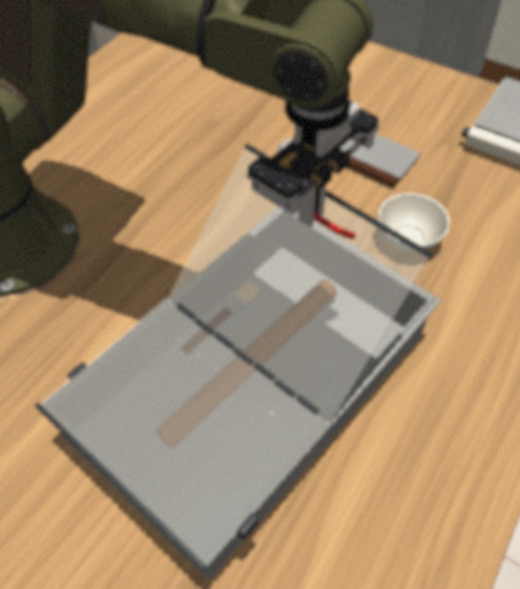

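The flap is about 45° open with the bar held, and the pin's open end is visible at crop (325,290). I'll carry it on past upright.

drive_tool:
  rows:
    - {"offset": [0,15.5,-12.8],"spin": 0,"jaw": 6}
    - {"offset": [0,18,-10.3],"spin": 0,"jaw": 6}
    - {"offset": [0,18.8,-8.6],"spin": 0,"jaw": 6}
    - {"offset": [0,19.5,-7],"spin": 0,"jaw": 6}
    - {"offset": [0,20,-5.2],"spin": 0,"jaw": 6}
    - {"offset": [0,20.4,-3.6],"spin": 0,"jaw": 6}
    - {"offset": [0,20.6,-1.7],"spin": 0,"jaw": 6}
    - {"offset": [0,20.7,0.1],"spin": 0,"jaw": 6}
    - {"offset": [0,20.6,1.9],"spin": 0,"jaw": 6}
    - {"offset": [0,20.4,3.7],"spin": 0,"jaw": 6}
    - {"offset": [0,10,2.5],"spin": 0,"jaw": 6}
    - {"offset": [0,0,0],"spin": 0,"jaw": 6}

```text
clock: 7.75
eef_pos: [530.1, -87.1, 412.8]
eef_rot: [3.141, -0.0, -0.162]
wrist_force: [-4.7, -0.5, 4.8]
finger_gap: 9.4
```

drive_tool:
  rows:
    - {"offset": [0,0,0],"spin": 0,"jaw": 17}
    - {"offset": [0,2,-15],"spin": 0,"jaw": 17}
    - {"offset": [0,8,-40],"spin": 0,"jaw": 17}
    - {"offset": [0,5,-40],"spin": 0,"jaw": 17}
    - {"offset": [0,0,-20],"spin": 0,"jaw": 17}
    - {"offset": [0,0,0],"spin": 0,"jaw": 17}

```text
clock: 8.35
eef_pos: [528.1, -100.4, 530.1]
eef_rot: [3.141, -0.005, -0.16]
wrist_force: [0.0, 0.4, 0.1]
finger_gap: 16.8
```

```bash
python3 - <<'E'
from h import *
c=eyes.camera("scene")
cv2.imwrite("pics/e.png",cv2.resize(c["color"][60:400,120:420],(520,589)))
E
```

```text
(no output)
```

View pics/e.png

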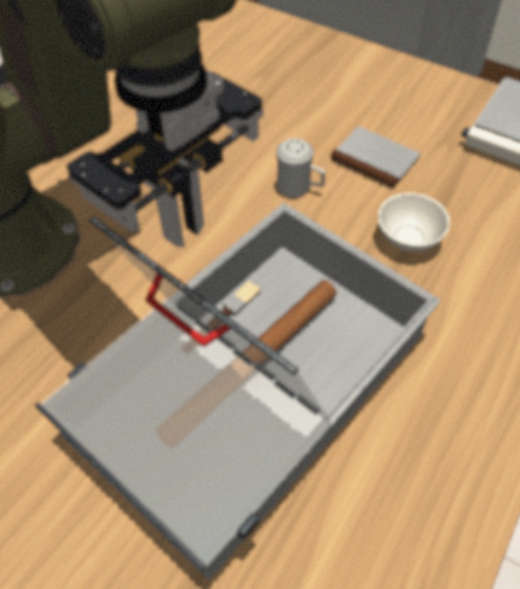

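The flap is past upright and falling back, with the red handle on its far side at crop (190,310). The pin's open end is clear at crop (325,290). Next I go above it and turn the jaws across it.

drive_tool:
  rows:
    - {"offset": [-2.9,-36.4,0],"spin": 0,"jaw": 70}
    - {"offset": [-2.9,-36.4,0],"spin": 0,"jaw": 70}
    - {"offset": [-2.9,-36.4,0],"spin": 0,"jaw": 70}
    - {"offset": [-2.9,-36.4,0],"spin": 0,"jaw": 70}
    - {"offset": [-2.9,-36.4,0],"spin": 0,"jaw": 70}
    - {"offset": [-2.9,-36.4,0],"spin": 0,"jaw": 70}
    - {"offset": [-2.9,-36.4,0],"spin": 0,"jaw": 70}
    - {"offset": [0,0,25],"spin": -8.5,"jaw": 70}
    - {"offset": [0,0,25],"spin": -8.5,"jaw": 70}
    - {"offset": [0,0,25],"spin": -8.5,"jaw": 70}
    - {"offset": [0,0,25],"spin": -8.5,"jaw": 70}
    - {"offset": [0,0,25],"spin": -8.5,"jaw": 70}
    - {"offset": [0,0,25],"spin": -8.5,"jaw": 70}
    - {"offset": [0,0,25],"spin": -8.5,"jaw": 70}
    - {"offset": [0,0,25],"spin": -8.5,"jaw": 70}
    - {"offset": [0,0,25],"spin": -8.5,"jaw": 70}
    - {"offset": [0,0,25],"spin": -8.5,"jaw": 70}
    - {"offset": [0,0,25],"spin": -3.6,"jaw": 70}
    - {"offset": [0,0,0],"spin": 0,"jaw": 70}

```text
clock: 10.3
eef_pos: [547.0, 154.0, 247.9]
eef_rot: [-3.135, 0.003, 1.387]
wrist_force: [-0.0, 0.2, -0.3]
finger_gap: 69.9
```

```bash
python3 - <<'E'
from h import *
np.set_printoptions(precision=1,suppress=True)
ims=[]
for n in("top","scene"):
    c=eyes.camera(n);f=K(c)
    b,g,r=[c["color"][...,i].astype(int) for i in range(3)]
    R=cv2.Rodrigues(np.array(c["rvec"],float))[0]; t=np.array(c["tvec"],float).ravel()
    V,U=np.mgrid[:420,:560]; D=c["depth"].astype(float)
    X=np.stack([(U-c["cx"])/f*D,(V-c["cy"])/f*D,D],-1); W=(X-t)@R
    m=(r-b>40)&(W[...,2]>18)&(W[...,2]<60)&(abs(W[...,0]-545)<70)&(W[...,1]>-15)&(W[...,1]<240)&(D>0)
    P=W[m]; print(n,len(P),P.mean(0) if len(P) else "")
    if len(P)>20:
        q=P.mean(0);e=np.linalg.svd(P-q,full_matrices=False)[2][0];e*=np.sign(e[1]);s=(P-q)@e
        print("dir deg",np.degrees(np.arctan2(e[1],e[0])),"ends",q+e*s.max(),q+e*s.min(),"z95",np.percentile(P[:,2],95))
    ims.append(cv2.resize(c["color"][100:300,210:460] if n=="top" else c["color"][100:380,130:400],(400,340)))
    m=(r-g>60)&(r-b>50)&(abs(W[...,0]-510)<90)&(W[...,1]<0)
    if m.any(): print("red handle",W[m].mean(0))
cv2.imwrite("pics/f.png",np.hstack(ims))
E
```

```text
top 276 [522.2  17.7  38.7]
dir deg 72.53165871253776 ends [534.7  57.3  39.6] [511.1 -17.9  37.9] z95 43.69522251602652
red handle [ 515.7 -607.7   59.9]
scene 611 [547.2  93.5  38.5]
dir deg 77.30604740063444 ends [571.5 201.2  38.5] [527.6   6.5  38.4] z95 44.167237775436675
red handle [ 522.3 -256.3  161. ]
```

View pics/f.png

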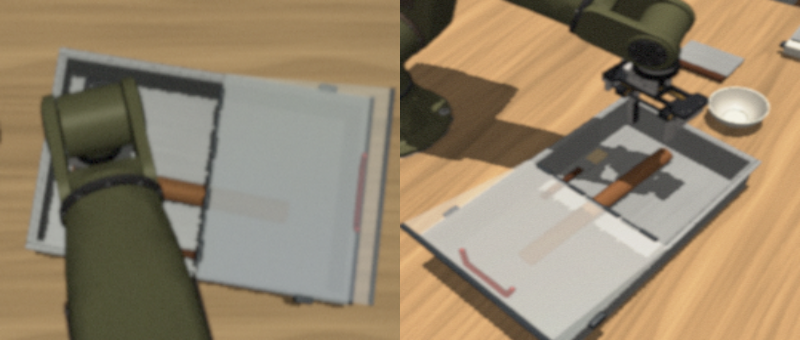

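The flap lies fully back (handle in the left panel at (360,190)), and the pin's open end shows at (665,155) in the right panel. I'll fit the pin's axis before descending.

```bash
python3 - <<'E'
from h import *
from scipy.optimize import least_squares
np.set_printoptions(precision=2,suppress=True)
A=[]
for n in("top","scene"):
    c=eyes.camera(n);f=K(c)
    b,g,r=[c["color"][...,i].astype(int) for i in range(3)]
    R=cv2.Rodrigues(np.array(c["rvec"],float))[0]; t=np.array(c["tvec"],float).ravel()
    V,U=np.mgrid[:420,:560]; D=c["depth"].astype(float)
    W=(np.stack([(U-c["cx"])/f*D,(V-c["cy"])/f*D,D],-1)-t)@R
    m=(r-b>40)&(W[...,2]>18)&(W[...,2]<60)&(abs(W[...,0]-545)<50)&(W[...,1]>-10)&(W[...,1]<240)&(D>0)
    A.append(W[m])
def fit(P):
    def res(q):
        x=q[0]+q[1]*(P[:,1]-17); d=(P[:,0]-x)/np.hypot(1,q[1]); return np.hypot(d,P[:,2]-q[2])-19
    s=least_squares(res,[523,.186,23],loss="soft_l1",f_scale=2);return s.x,np.degrees(np.arctan2(1,s.x[1])),np.abs(s.fun).mean(), P[:,1].max()
for P in(A[0],A[1],np.vstack(A)): print(fit(P))
E
```

```text
(array([524.28,   0.21,  22.45]), np.float64(78.29395846711935), np.float64(1.6392531542798874), np.float64(54.56578212234609))
(array([524.2 ,   0.2 ,  23.63]), np.float64(78.66475822378912), np.float64(1.3137649331819363), np.float64(202.4966374593153))
(array([524.39,   0.2 ,  23.23]), np.float64(78.6101768146926), np.float64(1.4493326608109103), np.float64(202.4966374593153))
```

drive_tool:
  rows:
    - {"offset": [0,3.5,20],"spin": 0,"jaw": 70}
    - {"offset": [0,0,30],"spin": 0,"jaw": 70}
    - {"offset": [0,0,30],"spin": 0,"jaw": 70}
    - {"offset": [0,0,30],"spin": 0,"jaw": 70}
    - {"offset": [0,0,20],"spin": 0,"jaw": 70}
    - {"offset": [0,0,10],"spin": 0,"jaw": 70}
    - {"offset": [0,0,0],"spin": 0,"jaw": 60}
    - {"offset": [0,0,0],"spin": 0,"jaw": 50}
    - {"offset": [0,0,0],"spin": 0,"jaw": 42}
    - {"offset": [0,0,0],"spin": 0,"jaw": 34}
    - {"offset": [0,0,0],"spin": 0,"jaw": 30}
    - {"offset": [0,0,0],"spin": 0,"jaw": 30}
    - {"offset": [0,0,0],"spin": 0,"jaw": 30}
  force: 20

```text
clock: 11.8
eef_pos: [552.5, 153.4, 113.3]
eef_rot: [3.141, -0.001, 1.386]
wrist_force: [-0.8, 0.1, 7.2]
finger_gap: 37.4
```

drive_tool:
  rows:
    - {"offset": [0,0,0],"spin": 0,"jaw": 30}
    - {"offset": [0,0,0],"spin": 0,"jaw": 30}

```text
clock: 12.0
eef_pos: [552.5, 153.4, 113.2]
eef_rot: [3.141, -0.0, 1.386]
wrist_force: [-1.7, -1.5, 6.1]
finger_gap: 37.3
```

drive_tool:
  rows:
    - {"offset": [0,0,0],"spin": 0,"jaw": 50}
    - {"offset": [0,0,3],"spin": 0,"jaw": 50}
    - {"offset": [0,0,4],"spin": 0,"jaw": 50}
    - {"offset": [0,0,0],"spin": 0,"jaw": 50}
    - {"offset": [0,0,0],"spin": 0,"jaw": 42}
    - {"offset": [0,0,0],"spin": 0,"jaw": 30}
    - {"offset": [0,0,0],"spin": 0,"jaw": 30}
    - {"offset": [0,0,0],"spin": 0,"jaw": 30}

```text
clock: 12.8
eef_pos: [552.2, 153.3, 105.4]
eef_rot: [3.142, -0.0, 1.386]
wrist_force: [-1.0, -0.7, -1.5]
finger_gap: 37.5
```

drive_tool:
  rows:
    - {"offset": [1,0,-6],"spin": 0,"jaw": 30}
    - {"offset": [1,0,-8],"spin": 0,"jaw": 30}
    - {"offset": [1,0,-8],"spin": 0,"jaw": 30}
    - {"offset": [1,0,-8],"spin": 0,"jaw": 30}
    - {"offset": [0,0,0],"spin": 0,"jaw": 30}
  force: 15

```text
clock: 13.3
eef_pos: [553.4, 157.5, 137.0]
eef_rot: [3.139, -0.001, 1.386]
wrist_force: [0.2, 0.1, -1.8]
finger_gap: 37.4
```

```bash
cat > tilt.py <<'E'
from h import *
np.set_printoptions(precision=1,suppress=True)
def pts(n="scene",zmax=700):
    c=eyes.camera(n);f=K(c)
    b,g,r=[c["color"][...,i].astype(int) for i in range(3)]
    R=cv2.Rodrigues(np.array(c["rvec"],float))[0]; t=np.array(c["tvec"],float).ravel()
    V,U=np.mgrid[:420,:560]; D=c["depth"].astype(float)
    W=(np.stack([(U-c["cx"])/f*D,(V-c["cy"])/f*D,D],-1)-t)@R
    m=(r-b>40)&(r-g>20)&(W[...,2]>18)&(W[...,2]<zmax)&(abs(W[...,0]-545)<90)&(W[...,1]>-60)&(W[...,1]<420)&(D>0)
    n_,L,st,_=cv2.connectedComponentsWithStats(m.astype(np.uint8)); k=1+np.argmax(st[1:,4])
    return c,W[L==k]
if __name__=="__main__":
    import sys
    c,P=pts(); q=P.mean(0);e=np.linalg.svd(P-q,full_matrices=False)[2][0];e*=np.sign(e[1]);s=(P-q)@e
    print(len(P),"elev",np.degrees(np.arcsin(e[2])),"ends",q+e*s.max(),q+e*s.min())
    st=manip.read_state();print(st["clock"],st["wrist_force"],st["moment"])
    if len(sys.argv)>1: cv2.imwrite(sys.argv[1],cv2.resize(c["color"][60:400,120:420],(520,589)))
E
python3 tilt.py
```

```text
582 elev 4.308664407237306 ends [561.2 161.1  69.2] [526.4 -17.9  55.5]
13.35 [-0.2 -0.7 -1.6] [ 0.  -0.1  0. ]
```

The pin tilts in the pads with its lid end on the floor: the wrist carries about half its weight. I'll continue on the diagonal.

drive_tool:
  rows:
    - {"offset": [2.7,0,-11.5],"spin": 0,"jaw": 30}
    - {"offset": [2.7,0,-11.5],"spin": 0,"jaw": 30}
    - {"offset": [2.7,0,-11.5],"spin": 0,"jaw": 30}
    - {"offset": [2.7,0,-11.5],"spin": 0,"jaw": 30}
    - {"offset": [2.7,0,-11.5],"spin": 0,"jaw": 30}
    - {"offset": [2.7,0,-11.5],"spin": 0,"jaw": 30}
    - {"offset": [10,0,-7.5],"spin": 0,"jaw": 30}
    - {"offset": [10,0,-7.5],"spin": 0,"jaw": 30}
    - {"offset": [0,0,0],"spin": 0,"jaw": 30}

```text
clock: 14.25
eef_pos: [559.9, 194.3, 220.4]
eef_rot: [3.14, -0.001, 1.387]
wrist_force: [0.1, 1.2, -2.9]
finger_gap: 37.5
```

```bash
python3 tilt.py pics/g.png
```

```text
960 elev 20.885471284760506 ends [567.9 203.4 158.1] [527.7  -9.8  75.4]
14.3 [-0.6 -0.1 -1. ] [ 0.1 -0.1  0. ]
```

View pics/g.png

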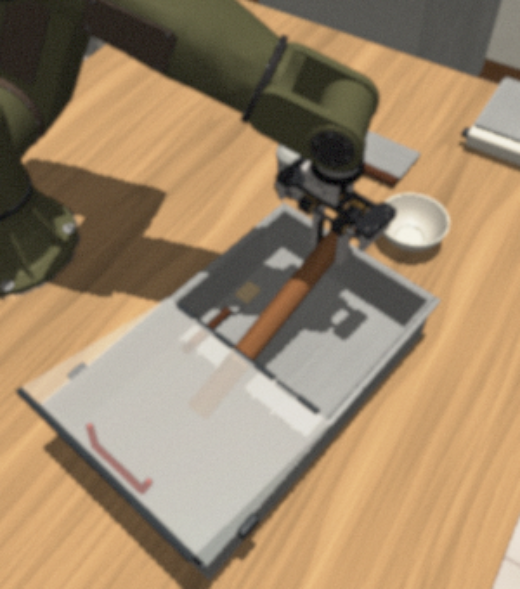

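The pin is at about 21° and slides freely, with its lid end still on the floor (seen through the lid near (203,408)). I'll continue.

drive_tool:
  rows:
    - {"offset": [9.5,0,-7.5],"spin": 0,"jaw": 30}
    - {"offset": [9.5,0,-7.5],"spin": 0,"jaw": 30}
    - {"offset": [8,0,-8],"spin": 0,"jaw": 30}
    - {"offset": [8,0,-8],"spin": 0,"jaw": 30}
    - {"offset": [8,0,-8],"spin": 0,"jaw": 30}
    - {"offset": [8,0,-8],"spin": 0,"jaw": 30}
    - {"offset": [8,0,-8],"spin": 0,"jaw": 30}
    - {"offset": [6,0,-14],"spin": 0,"jaw": 30}
    - {"offset": [4,0,-16],"spin": 0,"jaw": 30}
    - {"offset": [2,0,-16],"spin": 0,"jaw": 30}
    - {"offset": [2,0,-16],"spin": 0,"jaw": 30}
    - {"offset": [0,0,0],"spin": 0,"jaw": 30}

```text
clock: 15.5
eef_pos: [573.3, 265.3, 339.0]
eef_rot: [3.138, -0.002, 1.386]
wrist_force: [0.2, 2.3, 0.6]
finger_gap: 37.4
```

```bash
python3 tilt.py
```

```text
1511 elev 46.5685076825965 ends [580.7 279.3 285.7] [536.   38.2  26.7]
15.55 [1.6 2.5 0.9] [ 0.4 -0.2 -0. ]
```

Now the lid end is clear of the fixed half (y≈38 against the lid edge at −30). I'll grip harder to hold the tilt, and lift.

drive_tool:
  rows:
    - {"offset": [0,0,0],"spin": 0,"jaw": 30}
    - {"offset": [0,0,0],"spin": 0,"jaw": 30}
    - {"offset": [-3,0,-8],"spin": 0,"jaw": 30}
    - {"offset": [-4,0,-10],"spin": 0,"jaw": 30}
    - {"offset": [-4,0,-10],"spin": 0,"jaw": 30}
    - {"offset": [-4,0,-12],"spin": 0,"jaw": 30}
    - {"offset": [0,0,0],"spin": 0,"jaw": 30}
  force: 60

```text
clock: 16.25
eef_pos: [570.4, 249.2, 378.9]
eef_rot: [3.139, -0.001, 1.385]
wrist_force: [0.7, 0.5, -4.7]
finger_gap: 37.0
```

```bash
python3 tilt.py
```

```text
1584 elev 47.298786214492274 ends [579.6 266.  330.1] [533.8  24.1  63.3]
16.3 [ 0.1  0.1 -3.9] [ 0.3 -0.1 -0. ]
```

The tilt holds at 47° and the full weight is on the gripper. I'll lift straight up.

drive_tool:
  rows:
    - {"offset": [0,0,-8],"spin": 0,"jaw": 30}
    - {"offset": [0,0,-14],"spin": 0,"jaw": 30}
    - {"offset": [0,0,-16],"spin": 0,"jaw": 30}
    - {"offset": [0,0,-16],"spin": 0,"jaw": 30}
    - {"offset": [0,0,-16],"spin": 0,"jaw": 30}
    - {"offset": [0,0,-16],"spin": 0,"jaw": 30}
    - {"offset": [0,0,-16],"spin": 0,"jaw": 30}
    - {"offset": [0,0,-16],"spin": 0,"jaw": 30}
    - {"offset": [0,0,-16],"spin": 0,"jaw": 30}
    - {"offset": [0,0,-10],"spin": 0,"jaw": 30}
    - {"offset": [0,0,-5],"spin": 0,"jaw": 30}
    - {"offset": [0,0,0],"spin": 0,"jaw": 30}
    - {"offset": [0,0,0],"spin": 0,"jaw": 30}
    - {"offset": [0,0,0],"spin": 0,"jaw": 30}
    - {"offset": [0,0,0],"spin": 0,"jaw": 30}

```text
clock: 17.8
eef_pos: [570.3, 249.8, 525.0]
eef_rot: [-3.141, 0.0, 1.386]
wrist_force: [-0.8, 0.4, -3.2]
finger_gap: 36.7
```

```bash
python3 tilt.py pics/i.png; python3 - <<'E'
from tilt import *
c,P=pts(); print("lowest pin z",np.percentile(P[:,2],[0,1,5]), manip.read_state()["eef_pos"])
E
```

```text
2039 elev 51.20319457687898 ends [578.5 258.7 483.4] [534.9  36.5 201.7]
17.85 [-0.1  0.5 -3.6] [ 0.3 -0.1  0. ]
lowest pin z [ 98.1 100.9 220.7] [570.3 249.8 525.3]
```

View pics/i.png

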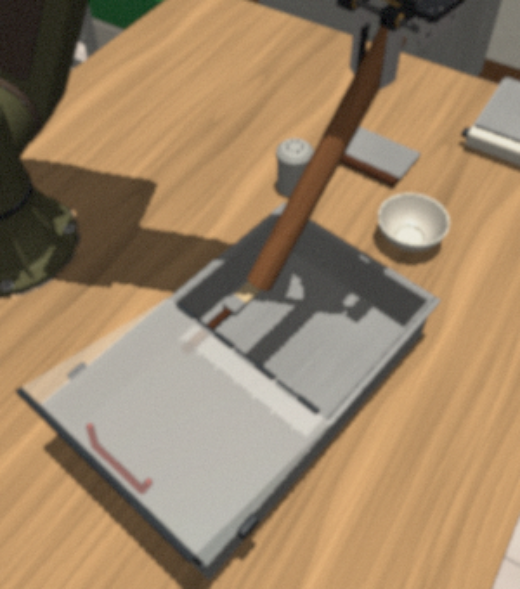

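The pin is out and tilted, with the flap back and the brush still in the pan. The tilt may be creeping in the grip (47° to 51°). I'll lift 60 mm more so that even a vertical hang clears, then check for drift.

drive_tool:
  rows:
    - {"offset": [0,0,-6],"spin": 0,"jaw": 30}
    - {"offset": [0,0,-10],"spin": 0,"jaw": 30}
    - {"offset": [0,0,-10],"spin": 0,"jaw": 30}
    - {"offset": [0,0,-10],"spin": 0,"jaw": 30}
    - {"offset": [0,0,-10],"spin": 0,"jaw": 30}
    - {"offset": [0,0,-10],"spin": 0,"jaw": 30}
    - {"offset": [0,0,-6],"spin": 0,"jaw": 30}
    - {"offset": [0,0,0],"spin": 0,"jaw": 30}
    - {"offset": [0,0,0],"spin": 0,"jaw": 30}
    - {"offset": [0,0,0],"spin": 0,"jaw": 30}

```text
clock: 18.9
eef_pos: [570.4, 249.8, 586.9]
eef_rot: [-3.141, 0.0, 1.386]
wrist_force: [-0.7, -0.5, -3.7]
finger_gap: 37.1
```

```bash
python3 tilt.py
```

```text
2309 elev 47.45463755378628 ends [580.4 263.8 539.6] [533.4  24.2 273.5]
18.95 [ 0.5 -0.4 -2.8] [ 0.3 -0.1  0. ]
```

drive_tool:
  rows:
    - {"offset": [0,0,0],"spin": 0,"jaw": 30}
    - {"offset": [0,0,0],"spin": 0,"jaw": 30}
    - {"offset": [0,0,0],"spin": 0,"jaw": 30}
    - {"offset": [0,0,0],"spin": 0,"jaw": 30}
    - {"offset": [0,0,0],"spin": 0,"jaw": 30}
    - {"offset": [0,0,0],"spin": 0,"jaw": 30}
    - {"offset": [0,0,0],"spin": 0,"jaw": 30}
    - {"offset": [0,0,0],"spin": 0,"jaw": 30}
    - {"offset": [0,0,0],"spin": 0,"jaw": 30}
    - {"offset": [0,0,0],"spin": 0,"jaw": 30}

```text
clock: 19.95
eef_pos: [570.3, 249.8, 587.4]
eef_rot: [-3.142, 0.0, 1.386]
wrist_force: [0.3, 0.8, -3.0]
finger_gap: 37.1
```

```bash
python3 tilt.py pics/j.png; python3 - <<'E'
from tilt import *
c,P=pts(); print("low z",np.percentile(P[:,2],[0,1,2,5]))
E
```

```text
2294 elev 47.390871701324336 ends [580.4 263.7 539.4] [533.6  24.1 274. ]
20.0 [-0.  -0.4 -3.2] [ 0.2 -0.1 -0. ]
low z [268.4 277.3 280.6 288.7]
```

View pics/j.png

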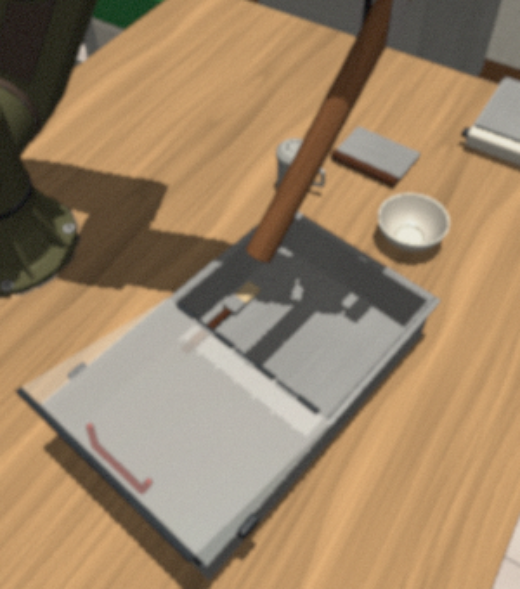

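The pin is steady at 47.4°. Its lowest end is about 245–270 mm up, the flap is back with its handle at (115,465), the brush is in the pan, and the dredger, scraper and bowl have not moved.

```bash
python3 -c "
from cell import manip
print(manip.sign_off())"
```

```text
the job is handed in; nothing more can be done
None
```

I folded the flap right back and drew the rolling pin out diagonally through the half-open end. The job was handed in at about 20 s of the 72 s allowed, with the pin held still in the gripper.

- **How it went:** I lifted the flap by its red handle to about 97°, released it, and it fell back to its stop. I then gripped the pin near its open end, let it tilt in the pads while its lid end slid on the floor, and drew it out. Once the lid end was clear of the lid, I gripped at 60 N and lifted.
- **Pin:** Over the last second it stayed at 47.4° with no drift. Its lowest visible point is about 268 mm above the bench, against the required 150 mm, and the gripper carries only its weight of about 3 N.
- **Everything else:** In the last picture the flap is still folded back and the brush is in the pan. The dredger, scraper and bowl look unmoved; I judged that by eye only.
- **Forces:** The highest wrist reading I saw was about 15 N, while closing on the handle 2–3 mm off centre. No contact with lid or rim showed during the draw, where readings stayed under 5 N; forces were only read at the end of each move.
- **Disagreements:**
  - One tilt reading of 51° and a lowest point of 98 mm, taken just before the final lift, were false: brush or rim pixels had got into the measurement. The next two readings agreed at 47.4°.
  - After the first descent to the pin the tool sat about 5 mm too high, so I re-gripped lower.

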